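Stand the recipe tablet up on its kickstand

TASK

The recipe tablet lies on its screen between the sink and the hob. Swing out its grey kickstand all the way by pushing the orange thumb tab toward the carry handle, then raise the tablet by its carry handle and set it down gently, without letting it fall, so that it stands by itself on its bottom edge and the kickstand, about where it lay and with the screen turned to the front of the worktop. Leave the mug, the honey jar and the garlic where they are.

Things in the scene. Friction and masses are not known exactly. Their poses are not given: they have to be found in the camera images.
- tablet: Tablet in a blue case, 110 tall (x) x 170 wide (y) x 14 mm (z), 0.5-0.8 kg, starts flat, screen down. Origin: centre of screen side (on the worktop). +z: out of the back (up at start); +x: to the bottom edge it will stand on; -x: to the handle, nearer the robot. Tip it about the bottom edge: handle goes up and over toward +x, final lean back about 23 deg. Side pushes over about 3 N slide it.
- handle_bar (a point): Middle of the straight bar of the black carry handle, rigid with the case: round, 9 mm thick, 66 mm long along the tablet's y. At the tablet's own (-91, 0, +36) mm, so 36 mm above the worktop at the start; gap of about 31 mm between bar and case. The bar can turn between gripping fingers.
- bottom_edge (a point): Middle of the back edge of the tablet's bottom, at its own (+55, 0, +14) mm; on the worktop when the tablet stands.
- kickstand (a joint): Angle of the kickstand, an grey flap 68 mm long, 100 wide, 4 thick on the tablet's back. Hinge line along the tablet's y at own x = -15, z = +16.5 mm. 0 = folded flat (free end toward the bottom edge), 0.80 = open at its stop; starts at 0 to 0.12. Stays where left (hinge friction about 0.03 N m); the standing tablet's weight presses it to the open stop.
- thumb_tab (a point): Top middle of the orange thumb tab, fixed square on the flap over the hinge line: 7 mm thick, 28 mm wide (tablet's y), top 30 mm from the hinge axis, so 46.5 mm above the worktop when folded. Push it from the bottom-edge side toward the handle (tablet's -x) about 36 to 40 mm above the worktop, with about 2 N: it leans over toward the handle and the flap swings out with it.
- stand_foot (a point): Middle of the free end of the kickstand flap, on the flap's mid-plane (flap 4 mm thick); within a few mm of the worktop when the tablet stands.
- front_mark (a point): A fixed point on the worktop near its front edge, straight ahead of the robot, at [0.36, 0, 0]; nothing is to be seen there. It marks the side to which the screen is to be turned (it must lie in front of the screen; it need not be pointed at closely).
- mug_white: White mug, about 86 mm across and 107 mm tall, to the left of the tablet; origin at the centre of its underside. Not to be moved.
- honey_jar: Honey jar with a black lid, 63 mm across, 94 mm tall, near the wall; origin at the centre of its underside. Not to be moved.
- garlic: Garlic bulb, about 53 mm, at the front left; origin at the centre of its underside. Not to be moved.
There are look-alikes about, which are no part of the job. There is more than one size of the tablet; the job needs the larger.

How it is judged:
By the outcome, as a careful person would: the job done as asked, in the order asked, and still so for the second after the job is handed in, with the robot touching nothing.
It also fails if it takes over 64 s, if anything falls off the work surface, if the arm or the gripper's body presses on something with over 40 N, if the wrist force passes 120 N, or if a joint passes its speed limit or range.

ROBOT

A 6-joint arm with a two-finger parallel gripper is mounted at the origin on a cart in front of the work surface, level with it; the furniture and walls round the work are solid. World frame = base frame: x ahead of the robot, y to its left, z up, the work surface at z = 0. Lengths are in m, angles in degrees, forces in N, time in s.
With the tool pointing down it reaches from about 0.35 to 0.875 m from the base axis. Payload 4.2 kg.
Tool frame: the origin (TCP) lies midway between the tips of the shut fingers; the grasp point (between the pads) lies 19 mm behind it; z points along the fingers, y is the line along which they close (so a half turn about z gives the same grasp; the last joint's range is limited). The gripper opens to 87 mm and grips with 3 to 60 N. Pads are 19 mm wide; open, the fingers measure 117 mm over their backs; the gripper's body (75 mm by 190 mm) begins 51 mm behind the grasp point.
Start: joints at [91.135, 22.042, 0.453, 0, -68.411, -14.817], TCP at [0.148, 0.607, 0.223] pointing down, gripper open.
Joint ranges: [-179.83, 179.83], [-69.29, 118.12], [-61.27, 80.66], [-181.25, 117.63], [-171.15, -9.14], [-177.46, 177.46]. Speed limits (degrees/s): [159.86, 159.86, 180, 180, 180, 180].

INTERFACE

Orientations are given as [roll, pitch, yaw] about the fixed x, y, z axes, in that order (R = Rz(yaw) Ry(pitch) Rx(roll)).
In Python, from workcell import env gives the robot as it stands. The module is installed in compiled form; this text tells all that it offers. Calls block until the motion is done:
- env.goto(position, orientation): joint-space move of the TCP to a pose.
- env.move_straight(position, rotation=None, rate=0.15, force_limit=None): straight line of the TCP; rotation=None keeps the orientation; rate is the mean speed in m/s. With force_limit (N) it stops when the force on the tool has changed by that much, and returns True; else False.
- env.set_joints(angles): joint-space move.
- env.gripper_to(opening, grasp_force=None): opening from 0.0 (shut) to 1.0 (fully open); grasp_force is the grip in N (None keeps the last); returns when the fingers have stopped.
- env.dwell(seconds).
- env.inverse_kinematics(position, orientation): joint angles nearest the present ones, or None.
- env.read_state(): the state.
- env.grab_frame(name): name is "side" or "top"; returns a dict with "image" (480x640x3 uint8, blue, green, red), "fx", "fy", "cx", "cy" (pixels), "position" and "orientation" of the camera in the world. Camera axes: x right, y up, looking along -z (the intrinsics and any distortion apply to the point x, -y, -z); pixel columns grow to the right and rows downward; lengths in m; the calibration is good to about 2 mm. A picture is of the moment at which its call begins. There is no depth.
A pose or a line that the arm cannot do raises env.Unreachable and nothing moves.
- env.close_job(): hands the job in; it is judged then, once.
Trained networks look in a picture, given as the dict that the camera call returned (one of the last four; its "shot" number tells which), for a name from the list of things; names that differ only in an ending like _2 or _b are one class to them, and where a whole thing is asked for, a point or a joint stands for the part that bears it (a point fixed in the world has none). Each returns a list of dicts, best first, with "score" (0 to 1); they miss things now and then, are a little off and sometimes report something else, mostly with a low value. They report only what shows in the picture. A call takes as long as a camera call. They do not tell look-alikes from the thing itself.
- env.search_frame(picture, thing): "xyz" ([x, y, z] in m, in world coordinates, good to about 4 mm: the middle of the surface that is visible of it).
- env.trace(picture, thing): "mask" (480x640 bool, what is visible of it).
The state is a dict: "clock": time; "joint_positions": joint angles; "qvel": joint speeds; "joint_torque": joint torques, N m; "position": TCP position; "tool_rot": TCP orientation; "force": force on the tool from outside, world axes, zero at the start; "wrist_torque": the same for the moment, N m; "opening": opening from 0.0 (shut) to 1.0 (fully open); "finger_force": force on a finger pad.
Only numpy, scipy, OpenCV 4.12 (cv2) and the standard library are available. Lean on these libraries where they do the work, as an engineer would, in place of code of your own. Each camera call takes 0.05 s, during which the arm holds its last target. There are 200 camera calls.

## Working session

There is one attempt and no reset: what is moved stays moved. The work goes in short steps, each a Python script; the robot and the scene stay as the last script left them, time stands still between calls to the robot, and variables do not carry over. Pictures are saved under pics/ and viewed, at most 10 in all, crops included, and the job is handed in when it is done.

```bash
mkdir -p pics; cat > h.py <<'E'
from workcell import env
import numpy as np, cv2
E
python3 - <<'E'
from h import *
for n in ("side","top"):
    p=env.grab_frame(n); cv2.imwrite(f"pics/a_{n}.png",p["image"])
    print(n,p["fx"],p["fy"],p["cx"],p["cy"],p["position"],p["orientation"],[k for k in p])
    for t in ("tablet","handle_bar","kickstand","thumb_tab","mug_white","honey_jar","garlic"):
        print(t,[(np.round(d["xyz"],3).tolist(),round(d["score"],2)) for d in env.search_frame(p,t)])
s=env.read_state();print(s["clock"],s["force"],s["tool_rot"])
E
```

```text
side 611.8905858427629 611.8905858427629 307.5604664804569 247.66444858231154 [ 0.47500082 -0.53930161  0.8881933 ] [42.63263305 -0.83536007 -4.5407149 ] ['image', 'fx', 'fy', 'cx', 'cy', 'position', 'orientation', 'shot']
tablet [([0.595, 0.343, 0.012], 0.67), ([0.526, 0.081, 0.014], 0.64)]
handle_bar [([0.527, 0.083, 0.015], 0.89), ([0.594, 0.339, 0.012], 0.65)]
kickstand [([0.545, 0.104, 0.016], 0.7)]
thumb_tab [([0.543, 0.104, 0.02], 0.93), ([0.527, 0.085, 0.014], 0.64), ([0.608, 0.345, 0.015], 0.6)]
mug_white [([0.387, 0.404, 0.07], 0.6), ([0.529, 0.086, 0.013], 0.31)]
honey_jar [([0.764, 0.078, 0.078], 0.85)]
garlic [([0.335, 0.299, 0.034], 0.95)]
top 475.25028359439443 475.25028359439443 325.9469328453051 236.85764467296386 [0.49850513 0.22199799 0.91474908] [  1.9702441   -0.83523756 -88.71471314] ['image', 'fx', 'fy', 'cx', 'cy', 'position', 'orientation', 'shot']
tablet [([0.598, 0.349, 0.009], 0.9), ([0.527, 0.097, 0.008], 0.66)]
handle_bar [([0.526, 0.094, 0.016], 0.81), ([0.593, 0.349, 0.01], 0.81)]
kickstand [([0.616, 0.344, 0.014], 0.67), ([0.547, 0.106, 0.023], 0.56)]
thumb_tab [([0.612, 0.348, 0.013], 0.93), ([0.546, 0.107, 0.019], 0.8), ([0.526, 0.096, 0.014], 0.51)]
mug_white [([0.383, 0.434, 0.055], 0.78)]
honey_jar [([0.761, 0.096, 0.093], 0.65)]
garlic [([0.337, 0.312, 0.034], 0.96)]
0.8 [ 0.01238114 -0.22296839 -1.15666067] [-1.79997180e+02  3.51353339e-03 -1.36801297e+01]
```

View pics/a_top.png

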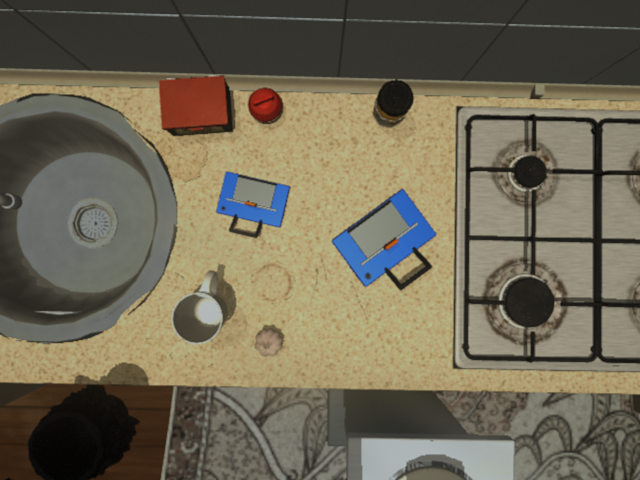

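View pics/a_side.png

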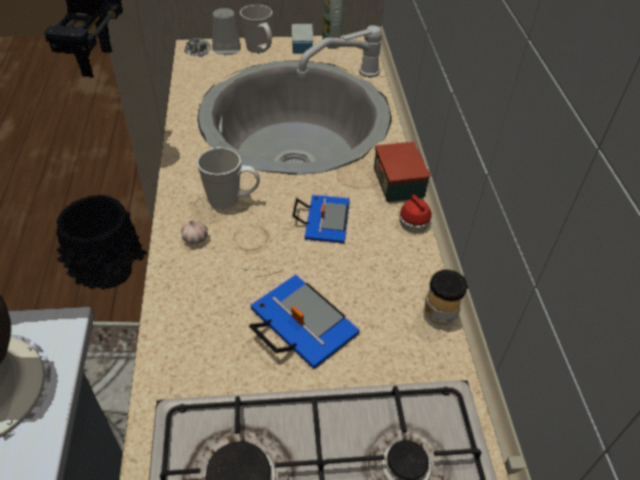

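The larger tablet is the right-hand one, with corners near (403,190), (333,240), (367,285) and (437,237) in the top view. Its handle is near (410,270) and its tab near (390,243). The smaller look-alike is at (253,200). Next I fit the pose of the larger tablet.

```bash
cat > h.py <<'E'
from workcell import env
import numpy as np, cv2
from scipy.spatial.transform import Rotation as R
from scipy.optimize import least_squares
def project(p,X):
    c=R.from_euler('xyz',p["orientation"],degrees=True).inv().apply(np.atleast_2d(X)-p["position"])
    return np.c_[p["cx"]+p["fx"]*c[:,0]/-c[:,2], p["cy"]+p["fy"]*-c[:,1]/-c[:,2]]
def unproject(p,uv,z):
    uv=np.atleast_2d(uv).astype(float)
    d=np.c_[(uv[:,0]-p["cx"])/p["fx"],-(uv[:,1]-p["cy"])/p["fy"],-np.ones(len(uv))]
    d=R.from_euler('xyz',p["orientation"],degrees=True).apply(d)
    return p["position"]+d*((z-p["position"][2])/d[:,2])[:,None]
def own(pose,X):   # flat tablet: own coords (m) -> world
    return R.from_euler('z',pose[2]).apply(np.atleast_2d(X))+[pose[0],pose[1],0]
E
python3 - <<'E'
from h import *
C=np.array([[a*.055,b*.085,z] for z in (0,.014) for a in(1,-1) for b in (1,-1)])
for n in ("top","side"):
    p=env.grab_frame(n); im=p["image"]; hsv=cv2.cvtColor(im,cv2.COLOR_BGR2HSV)
    m=cv2.inRange(hsv,(105,150,60),(130,255,255))
    k,l,st,ce=cv2.connectedComponentsWithStats(m)
    near=project(p,[.526,.09,.01])[0]
    # join pieces near the large tablet
    d=np.hypot(*(ce-near).T); ids=[i for i in range(1,k) if st[i,4]>30 and d[i]<70]
    m=np.isin(l,ids).astype(np.uint8)
    hull=cv2.convexHull(cv2.findNonZero(m)); tgt=cv2.fillConvexPoly(np.zeros_like(m),hull,1)
    def sil(q):
        h=cv2.convexHull(project(p,own(q,C)).astype(np.float32))
        return cv2.fillConvexPoly(np.zeros_like(m),np.round(h*16).astype(np.int32),1,shift=4)
    from scipy.optimize import minimize
    best=minimize(lambda q:(sil(q)!=tgt).sum(),[.526,.095,np.radians(35)],method="Nelder-Mead",
        options=dict(initial_simplex=[[.526,.095,.6],[.54,.095,.6],[.526,.11,.6],[.526,.095,.8]]))
    q=best.x; print(n,np.round(q[:2],4),np.degrees(q[2]),best.fun,tgt.sum())
    o=cv2.inRange(hsv,(5,150,100),(20,255,255)); ys,xs=np.nonzero(o); near=project(p,own(q,[-.015,0,.035]))[0]
    s=np.hypot(xs-near[0],ys-near[1])<25
    w=unproject(p,[xs[s].mean(),ys[s].mean()],.036)[0]
    print("tab centroid own xy @z36",R.from_euler('z',-q[2]).apply(w-[q[0],q[1],0]),s.sum())
    im=im.copy()
    for X in [(-.091,0,.036),(-.091,.033,.036),(-.091,-.033,.036),(-.015,0,.0465)]: cv2.circle(im,tuple(np.round(project(p,own(q,X))[0]).astype(int)),2,(0,255,255),-1)
    c=project(p,[.526,.09,.01])[0].astype(int)
    cv2.imwrite(f"pics/b_{n}.png",cv2.resize(im[c[1]-70:c[1]+70,c[0]-70:c[0]+70],(400,400)))
cv2.imwrite("pics/b.png",np.hstack([cv2.imread("pics/b_top.png"),cv2.imread("pics/b_side.png")]))
E
```

```text
top [0.5315 0.1   ] 38.066157522080296 182.0 5071
tab centroid own xy @z36 [-0.01663145 -0.00118819  0.036     ] 50
side [0.5304 0.1005] 37.063436032392644 528.0 4978
tab centroid own xy @z36 [-0.01299135  0.00111653  0.036     ] 53
```

View pics/b.png

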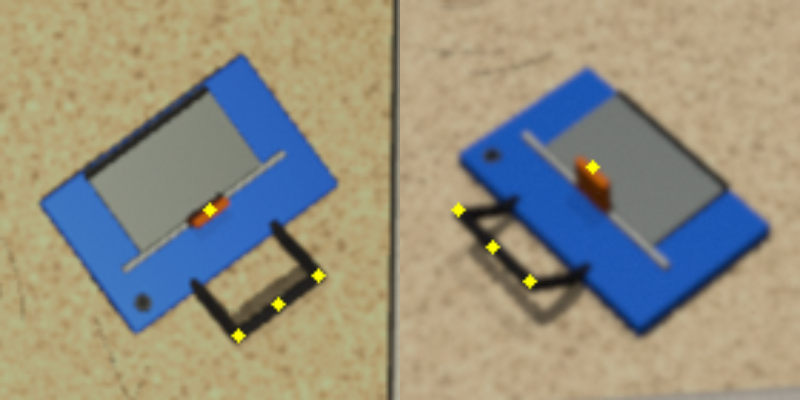

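The overlay matches both views: bar ends, bar middle and tab all line up. The pose is (0.531, 0.100) at 37.7°. Now I open the kickstand.

```bash
cat >> h.py <<'E'
POSE=(.531,.100,np.radians(37.7)); PSI=37.7
E
python3 - <<'E'
from h import *
o=[180,0,PSI]
W=lambda x,z,y=0: own(POSE,[x,y,z])[0]
env.gripper_to(0.0)
env.goto(W(.014,.15),o)
env.move_straight(W(.014,.0375),rate=.1)
s=env.read_state(); print(s["clock"],s["position"],s["force"])
for i in range(4):
    hit=env.move_straight(W(-.028,.0375),rate=.03,force_limit=2.8)
    s=env.read_state(); d=R.from_euler('z',-POSE[2]).apply(s["position"]-[POSE[0],POSE[1],0])
    f=R.from_euler('z',-POSE[2]).apply(s["force"])
    print(hit,np.round(d,4),np.round(f,2),s["clock"])
    if d[0]<-.018: break
for n in ("top","side"):
    p=env.grab_frame(n); c=project(p,[.526,.09,.03])[0].astype(int)
    cv2.imwrite(f"pics/c_{n}.png",cv2.resize(p["image"][c[1]-80:c[1]+80,c[0]-80:c[0]+80],(400,400)))
cv2.imwrite("pics/c.png",np.hstack([cv2.imread("pics/c_top.png"),cv2.imread("pics/c_side.png")]))
E
```

```text
5.9833 [0.54258109 0.10881208 0.03816364] [ 0.51659292 -0.55691168 -0.29460332]
True [-0.0224 -0.0002  0.0378] [ 0.84 -0.04  1.6 ] 7.1083
```

View pics/c.png

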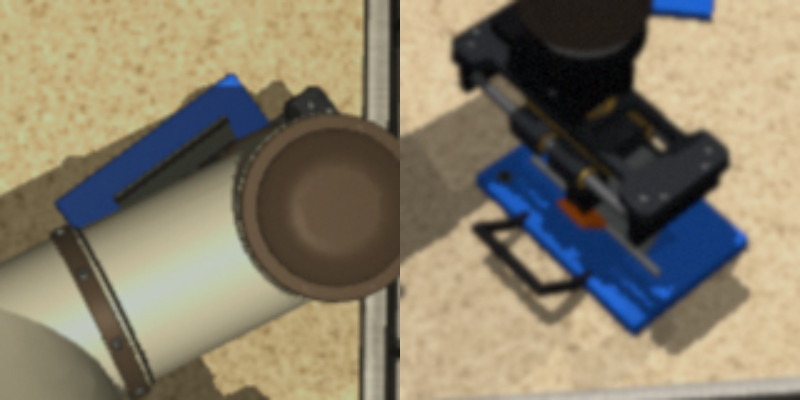

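The tab has leaned over, and travel (−22.4 mm) is at about the computed stop. I push once more to confirm the stop, then back off and look.

```bash
python3 - <<'E'
from h import *
W=lambda x,z,y=0: own(POSE,[x,y,z])[0]
def show(t):
    s=env.read_state(); r=R.from_euler('z',-POSE[2])
    print(t,np.round(r.apply(s["position"]-[POSE[0],POSE[1],0]),4),np.round(r.apply(s["force"]),2),s["clock"])
show("now")
print(env.move_straight(W(-.029,.0375),rate=.015,force_limit=2.5)); show("push")
env.move_straight(W(-.014,.0375),rate=.05); show("back")
env.move_straight(W(-.010,.16),rate=.15)
env.goto(W(-.25,.2),[180,0,PSI-90])
for n in ("top","side"):
    p=env.grab_frame(n); c=project(p,[.526,.09,.03])[0].astype(int)
    cv2.imwrite(f"pics/d_{n}.png",cv2.resize(p["image"][c[1]-80:c[1]+80,c[0]-80:c[0]+80],(400,400)))
cv2.imwrite("pics/d.png",np.hstack([cv2.imread("pics/d_top.png"),cv2.imread("pics/d_side.png")]))
show("end")
E
```

```text
now [-0.0223 -0.0001  0.0376] [0.34 0.28 1.67] 7.2083
True
push [-0.0224 -0.0002  0.0377] [1.81 1.53 1.81] 7.5
back [-0.014   0.0001  0.0371] [-0.25  0.15 -0.74] 7.8167
end [-2.495e-01 -1.000e-04  1.998e-01] [-0.13 -0.37  0.02] 10.1667
```

View pics/d.png

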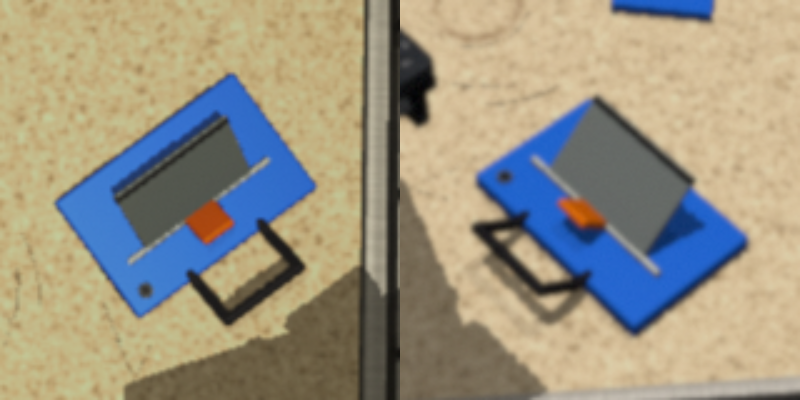

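The flap is well open. I now measure its angle and re-fit the tablet pose.

```bash
cat >> h.py <<'E'
from scipy.optimize import minimize
C=np.array([[a*.055,b*.085,z] for z in (0,.014) for a in(1,-1) for b in (1,-1)])
def sil(p,X):
    h=cv2.convexHull(project(p,X).astype(np.float32))
    return cv2.fillConvexPoly(np.zeros((480,640),np.uint8),np.round(h*16).astype(np.int32),1,shift=4)
def fit(n,q0):
    p=env.grab_frame(n); hsv=cv2.cvtColor(p["image"],cv2.COLOR_BGR2HSV)
    m=cv2.inRange(hsv,(105,150,50),(130,255,255)); roi=sil(p,own(q0,C*1.4)); m=m*roi
    # case minus what the flap hides: compare only outside the (widest) flap region
    best=minimize(lambda q:((sil(p,own(q,C))!=cv2.fillConvexPoly(m*0,cv2.convexHull(cv2.findNonZero(m)),1))).sum(),q0,
       method="Nelder-Mead",options=dict(initial_simplex=np.array(q0)+[[0,0,0],[.01,0,0],[0,.01,0],[0,0,.1]]))
    return p,m,best.x,best.fun
def flap(a,q,h0=-.015):
    X=[[h0+r*np.cos(a)-t*np.sin(a),y,.0165+r*np.sin(a)+t*np.cos(a)] for r in (0,.068) for t in(-.002,.002) for y in(-.05,.05)]
    return own(q,X)
E
python3 - <<'E'
from h import *
for n in ("top","side"):
    p,m,q,f=fit(n,POSE); print(n,np.round(q[:2],4),np.degrees(q[2]),f)
    g=((m==0)&(sil(p,own(q,C*[1,1,1]+[0,0,0]))>0)|(sil(p,flap(.9,q))>0)).astype(np.uint8)
    hsv=cv2.cvtColor(p["image"],cv2.COLOR_BGR2HSV)
    gray=((hsv[...,1]<60)&(hsv[...,2]<150)).astype(np.uint8)*cv2.dilate(sil(p,np.vstack([flap(.4,q),flap(1,q)])),np.ones((5,5)))
    A=np.arange(.5,1.0,.02); c=[int((sil(p,flap(a,q))!=gray).sum()) for a in A]
    print(n,[(round(a,2),v) for a,v in zip(A,c)])
E
```

```text
top [0.531  0.0989] 38.17649468457374 202.0
top [(np.float64(0.5), 527), (np.float64(0.52), 525), (np.float64(0.54), 508), (np.float64(0.56), 475), (np.float64(0.58), 444), (np.float64(0.6), 438), (np.float64(0.62), 397), (np.float64(0.64), 387), (np.float64(0.66), 358), (np.float64(0.68), 332), (np.float64(0.7), 316), (np.float64(0.72), 283), (np.float64(0.74), 261), (np.float64(0.76), 235), (np.float64(0.78), 197), (np.float64(0.8), 180), (np.float64(0.82), 140), (np.float64(0.84), 139), (np.float64(0.86), 196), (np.float64(0.88), 205), (np.float64(0.9), 232), (np.float64(0.92), 272), (np.float64(0.94), 306), (np.float64(0.96), 343), (np.float64(0.98), 376)]
side [0.5306 0.0987] 38.5055708255674 566.0
side [(np.float64(0.5), 361), (np.float64(0.52), 360), (np.float64(0.54), 351), (np.float64(0.56), 340), (np.float64(0.58), 338), (np.float64(0.6), 342), (np.float64(0.62), 321), (np.float64(0.64), 312), (np.float64(0.66), 302), (np.float64(0.68), 295), (np.float64(0.7), 291), (np.float64(0.72), 298), (np.float64(0.74), 286), (np.float64(0.76), 273), (np.float64(0.78), 281), (np.float64(0.8), 254), (np.float64(0.82), 257), (np.float64(0.84), 239), (np.float64(0.86), 244), (np.float64(0.88), 247), (np.float64(0.9), 273), (np.float64(0.92), 273), (np.float64(0.94), 317), (np.float64(0.96), 326), (np.float64(0.98), 377)]
```

The flap is at its 0.8 stop, within measurement error, and the tablet hasn't moved. Next I grip the bar and raise it part of the way.

```bash
cat >> h.py <<'E'
POSE=(.531,.0988,np.radians(38.2)); PSI=38.2
BAR=np.array([-.091,.036])
def up(th):  # bar in tablet's vertical plane (own-x horizontal, z) at tilt th (deg)
    t=np.radians(th); rot=lambda v,t:np.array([v[0]*np.cos(t)+v[1]*np.sin(t),-v[0]*np.sin(t)+v[1]*np.cos(t)])
    if th<=90: return np.array([.055,0])+rot(BAR-[.055,0],t)
    return np.array([.055+.014,0])+rot(BAR-[.055,.014],t)
def state(t):
    s=env.read_state(); r=R.from_euler('z',-POSE[2])
    print(t,np.round(r.apply(s["position"]-[POSE[0],POSE[1],0]),4),"f",np.round(r.apply(s["force"]),2),"op",round(s["opening"],3),"ff",np.round(s["finger_force"],1),"t",round(s["clock"],2),flush=True); return s
def tcp(th,off=(0,0)):
    b=up(th)+off; return own(POSE,[b[0],0,b[1]-.019])[0]
E
python3 - <<'E'
from h import *
o=[180,0,PSI-90]
for th in (0,40,80,100,116): print(th,np.round(up(th),3),env.inverse_kinematics(tcp(th),o) is not None)
env.gripper_to(.30)
env.goto(tcp(0,(0,.09)),o)
print(env.move_straight(tcp(0),rate=.06,force_limit=8)); state("down")
env.gripper_to(0.0,grasp_force=15); state("grip")
for th in (4,15,30,45,60):
    env.move_straight(tcp(th),rate=.05); state(th)
for n in ("top","side"):
    p=env.grab_frame(n); c=project(p,[.56,.12,.06])[0].astype(int)
    cv2.imwrite(f"pics/e_{n}.png",cv2.resize(p["image"][c[1]-100:c[1]+100,c[0]-100:c[0]+100],(400,400)))
cv2.imwrite("pics/e.png",np.hstack([cv2.imread("pics/e_top.png"),cv2.imread("pics/e_side.png")]))
E
```

```text
0 [-0.091  0.036] True
40 [-0.034  0.121] True
80 [0.065 0.15 ] True
100 [0.116 0.14 ] True
116 [0.153 0.122] True
False
down [-0.0907 -0.0001  0.0173] f [-0.36  0.62 -0.12] op 0.3 ff 0.0 t 13.43
grip [-0.0914  0.      0.0171] f [-0.39 -0.94  2.59] op 0.097 ff 15.0 t 13.9
4 [-0.0883  0.      0.0272] f [-1.58 -0.93 -3.36] op 0.094 ff 15.0 t 14.26
15 [-0.0765 -0.      0.0537] f [-0.97 -0.78 -1.92] op 0.093 ff 15.0 t 14.98
30 [-0.0529 -0.      0.0851] f [-0.06 -1.4  -2.71] op 0.098 ff 15.0 t 15.92
45 [-2.300e-02 -1.000e-04  1.099e-01] f [-5.2  -1.42  4.05] op 0.09 ff 15.0 t 16.85
60 [ 0.0141 -0.0005  0.1263] f [-3.45 -0.69  6.02] op 0.094 ff 15.0 t 17.78
```

View pics/e.png

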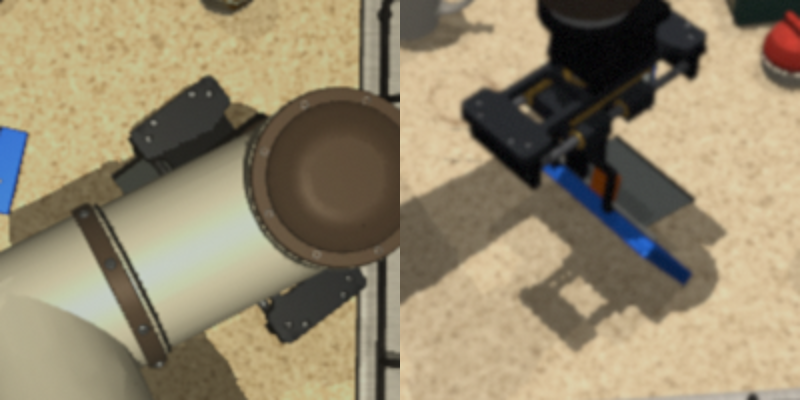

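The tablet is rising cleanly: flap open behind it, edge planted and light compression on the bar. I carry on over the top.

```bash
python3 - <<'E'
from h import *
dz=0
for th in (70,78,85,90,95,100,105,109):
    env.move_straight(tcp(th,(0,dz)),rate=.04); s=state(th)
    fz=s["force"][2]
    if fz>9: dz+=.0008
    if fz<1: dz-=.0008
print(dz)
p=env.grab_frame("side"); c=project(p,[.60,.14,.06])[0].astype(int)
cv2.imwrite("pics/f.png",cv2.resize(p["image"][c[1]-100:c[1]+100,c[0]-100:c[0]+100],(500,500)))
E
```

```text
70 [ 0.0399 -0.0006  0.1312] f [-2.09 -2.68  5.62] op 0.093 ff 15.0 t 18.69
78 [ 0.0608 -0.0007  0.1319] f [-0.24 -3.58  5.18] op 0.094 ff 15.0 t 19.37
85 [ 0.0792 -0.0005  0.1301] f [ 0.9  -4.3   5.34] op 0.098 ff 15.0 t 19.98
90 [ 0.0922 -0.0004  0.1274] f [ 0.24 -4.17  5.41] op 0.092 ff 15.0 t 20.45
95 [ 1.045e-01 -1.000e-04  1.247e-01] f [ 0.43 -4.05  6.33] op 0.092 ff 15.0 t 20.93
100 [0.1168 0.     0.121 ] f [ 1.14 -3.45  5.17] op 0.099 ff 15.1 t 21.4
105 [1.288e-01 1.000e-04 1.164e-01] f [ 1.3  -4.35  4.6 ] op 0.097 ff 15.1 t 21.88
109 [1.380e-01 1.000e-04 1.119e-01] f [ 2.56 -3.19  4.16] op 0.092 ff 15.1 t 22.28
0
```

View pics/f.png

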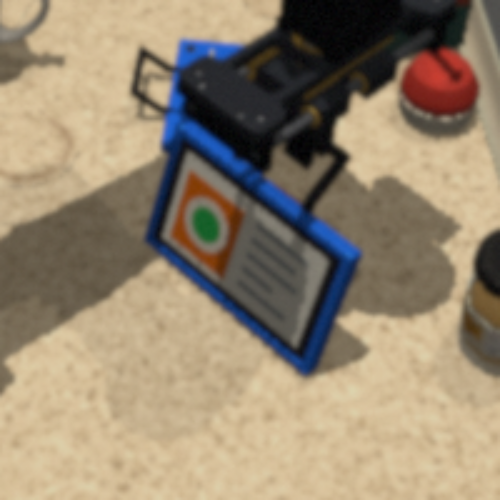

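The screen now faces front with the bottom edge planted at roughly (310,370) in the crop, and the kickstand is behind. I lower it until the foot takes the load.

```bash
python3 - <<'E'
from h import *
for th in (110,111,112,113,114,115,116,117):
    hit=env.move_straight(tcp(th),rate=.015,force_limit=5); s=state((th,hit))
    if hit: break
p=env.grab_frame("side"); c=project(p,[.60,.14,.06])[0].astype(int)
cv2.imwrite("pics/g.png",cv2.resize(p["image"][c[1]-100:c[1]+100,c[0]-100:c[0]+100],(500,500)))
E
```

```text
(110, False) [1.400e-01 1.000e-04 1.109e-01] f [ 3.16 -3.77  5.82] op 0.092 ff 15.1 t 22.66
(111, False) [1.422e-01 1.000e-04 1.096e-01] f [ 2.3  -2.8   4.53] op 0.093 ff 15.1 t 22.98
(112, False) [1.445e-01 1.000e-04 1.083e-01] f [ 3.28 -2.93  5.29] op 0.095 ff 15.1 t 23.31
(113, False) [1.467e-01 1.000e-04 1.070e-01] f [ 3.49 -2.28  5.59] op 0.095 ff 15.1 t 23.63
(114, False) [1.489e-01 1.000e-04 1.056e-01] f [ 4.07 -3.41  4.39] op 0.093 ff 15.0 t 23.96
(115, False) [1.507e-01 1.000e-04 1.044e-01] f [ 2.31 -2.28  5.7 ] op 0.098 ff 15.0 t 24.28
(116, True) [ 1.521e-01 -1.000e-04  1.040e-01] f [-0.65  0.36  4.61] op 0.09 ff 15.0 t 24.52
```

```bash
python3 - <<'E'
from h import *
s=state("now")
hit=env.move_straight(np.array(s["position"])-[0,0,.004],rate=.01,force_limit=4); state(hit)
p=env.grab_frame("side"); c=project(p,[.60,.14,.06])[0].astype(int)
cv2.imwrite("pics/h.png",cv2.resize(p["image"][c[1]-100:c[1]+100,c[0]-100:c[0]+100],(500,500)))
E
```

```text
now [ 0.1521 -0.0002  0.104 ] f [-0.79 -0.37  3.46] op 0.098 ff 15.0 t 24.57
True [ 0.1534 -0.0004  0.1038] f [-1.88  0.91  4.76] op 0.092 ff 15.0 t 24.96
```

View pics/h.png

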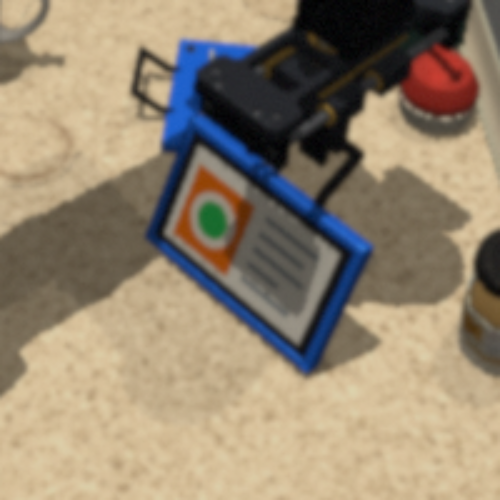

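The lean has increased and the downward motion is resisted, so the foot is carrying load. I release, retreat straight up and check.

```bash
python3 - <<'E'
from h import *
env.gripper_to(.14); state("rel1"); env.dwell(.3)
env.gripper_to(.32); s=state("rel2")
env.move_straight(np.array(s["position"])+[0,0,.12],rate=.08); state("up")
env.goto([.40,-.12,.30],[180,0,PSI-90]); env.dwell(.3); state("away")
Cr=np.array([[a,b*.085,z] for a in(.055,-.055) for b in(1,-1) for z in(0,.014)])
def stand(q): # q: x,y of back edge middle, yaw, theta
    M=R.from_euler('z',q[2])*R.from_euler('y',q[3])
    return M.apply(Cr-[.055,0,.014])+[q[0],q[1],0]
P=[]
b=own(POSE,[.069,0,0])[0]; q0=np.array([b[0],b[1],POSE[2],np.radians(113)])
ims=[]
for n in ("top","side"):
    p=env.grab_frame(n); hsv=cv2.cvtColor(p["image"],cv2.COLOR_BGR2HSV)
    m=cv2.inRange(hsv,(100,130,40),(130,255,255))*cv2.dilate(sil(p,stand(q0)),np.ones((17,17),np.uint8))
    m=cv2.morphologyEx(m,cv2.MORPH_OPEN,np.ones((2,2),np.uint8))
    P.append((p,cv2.fillConvexPoly(m*0,cv2.convexHull(cv2.findNonZero(m)),1)))
    c=project(p,[.58,.15,.06])[0].astype(int)
    ims.append(cv2.resize(p["image"][c[1]-100:c[1]+100,c[0]-100:c[0]+100],(400,400)))
    for t in ("mug_white","honey_jar","garlic"): print(n,t,[np.round(d["xyz"],3).tolist() for d in env.search_frame(p,t)][:1])
cv2.imwrite("pics/i.png",np.hstack(ims))
f=lambda q:sum((sil(p,stand(q))!=t).sum() for p,t in P)
r=minimize(f,q0,method="Nelder-Mead",options=dict(initial_simplex=q0+np.vstack([np.zeros(4),np.diag([.01,.01,.1,.1])])))
print(np.round(r.x[:2],4),np.degrees(r.x[2:]),r.fun,f(q0))
E
```

```text
rel1 [ 0.153  -0.0006  0.1029] f [-0.97 -0.56  0.51] op 0.141 ff 0.9 t 25.4
rel2 [ 0.1539 -0.0008  0.104 ] f [0.65 0.44 0.17] op 0.316 ff 0.0 t 26.32
up [ 0.1537 -0.0007  0.2233] f [-0.81 -0.25  0.23] op 0.322 ff 0.0 t 27.97
away [-0.2378 -0.0909  0.2997] f [-0.07 -0.08 -0.16] op 0.319 ff 0.0 t 29.78
top mug_white [[0.384, 0.433, 0.056]]
top honey_jar [[0.763, 0.096, 0.095]]
top garlic [[0.336, 0.311, 0.036]]
side mug_white [[0.415, 0.405, 0.072]]
side honey_jar [[0.765, 0.08, 0.079]]
side garlic []
[0.59   0.1478] [ 38.41692448 109.79617029] 815.0 1542
```

View pics/i.png

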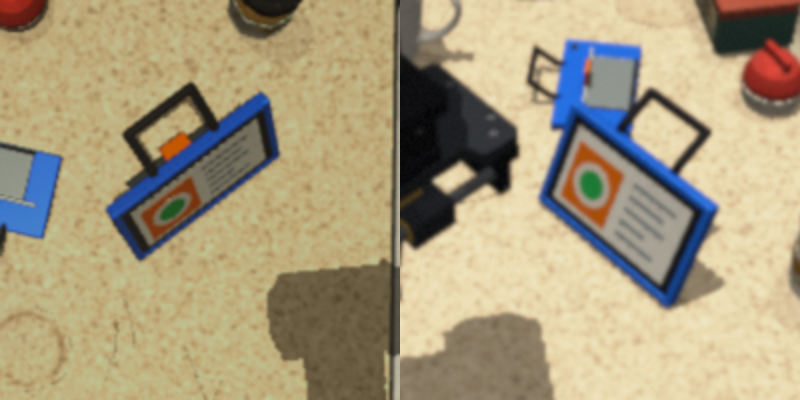

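The tablet stands by itself, leaning back on its kickstand with the screen to the front. The mug, honey jar and garlic are where they were, and the gripper is clear. I'm handing the job in.

```bash
python3 -c "
from h import *
print(env.close_job())"
```

```text
the job is handed in; nothing more can be done
None
```

I handed the job in at about 30 s of the 64 s: the larger tablet stands on its bottom edge and open kickstand, about where it lay and with its screen to the front, and the mug, honey jar and garlic were not moved.

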